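# Hold the magnifier over the gauge rod's measuring blade

## Robot

A 6-joint arm with a two-finger parallel gripper is mounted at the origin on the work surface. World frame = base frame: x ahead of the robot, y to its left, z up, the work surface at z = 0. Lengths are in mm, angles in rad, forces in N, time in s.
With the tool pointing down it reaches from about 275 to 825 mm from the base axis. Payload 5.2 kg.
Tool frame: the origin (TCP) lies at the very end of the fingers, on their centre line; the grasp point (between the pads) lies 19 mm behind it; z points along the fingers, y is the direction in which the jaws open and shut (so a half turn about z gives the same grasp; the last joint's range is limited). The gripper opens to 93 mm and grips with 3 to 60 N. Pads are 15 mm wide; open, the fingers measure 128 mm over their backs; the gripper's body (75 mm by 188 mm) begins 65 mm behind the grasp point.
Start: joints at [1.058, 0.259, 1.535, -0, 1.348, -0.203], TCP at [167.655, 523.829, 218.653] pointing down, gripper open.
Joint ranges: [-3.14, 3.14], [-0.91, 2.08], [0.19, 2.58], [-1.22, 4.36], [0.22, 2.71], [-3.12, 3.12]. Speed limits (rad/s): [2.57, 2.57, 3.14, 3.14, 3.14, 3.14].

## Interface

Orientations are given as [roll, pitch, yaw] about the fixed x, y, z axes, in that order (R = Rz(yaw) Ry(pitch) Rx(roll)).
In Python, from bench import robot gives the robot as it stands. The module is installed in compiled form; this text tells all that it offers. Calls block until the motion is done:
- robot.move_ptp(position, orientation): joint-space move of the TCP to a pose.
- robot.move_linear(position, ori=None, speed=150, f_stop=None): straight line of the TCP; ori=None keeps the orientation; speed is the mean speed in mm/s. With f_stop (N) it stops when the force on the tool has changed by that much, and returns True; else False.
- robot.move_j(angles): joint-space move.
- robot.move_gripper(opening): opening from 0.0 (shut) to 1.0 (fully open); the grip force is fixed at half the most; returns when the fingers have stopped.
- robot.sleep(seconds).
- robot.inverse_kinematics(position, orientation): joint angles nearest the present ones, or None.
- robot.get_image(name): name is "scene" or "side" or "wrist"; returns a dict with "img" (400x640x3 uint8, blue, green, red), "fovy" (degrees; the focal length in pixels is half the picture's height over the tangent of half this angle, whatever the lens; pixels are square), "cx", "cy" (the principal point, pixels), "k1" (the pictures are not rectified: a ray, as slopes to the right and down, at radius r is drawn at 1 + k1 r^2 times it, then the intrinsics apply), "eye" and "orientation" of the camera in the world. Camera axes: x right, y down, z forward; pixel columns grow to the right and rows downward; lengths in mm; the calibration is good to about 2 mm. A picture is of the moment at which its call begins. There is no depth.
A pose or a line that the arm cannot do raises robot.MotionError and nothing moves.
- robot.hand_in(): hands the job in, once; it reports no verdict.
Readings, each from a call of its own:
- robot.current_t(): time.
- robot.current_qpos(): joint angles.
- robot.current_joint_vel(): joint speeds.
- robot.current_joint_efforts(): joint torques, N m.
- robot.current_tcp_pos(): TCP position.
- robot.current_eef_rot(): TCP orientation.
- robot.current_contact_force(): force on the tool from outside, world axes, zero at the start.
- robot.current_ft_torque(): the same for the moment, N m.
- robot.current_gripper_width(): opening from 0.0 (shut) to 1.0 (fully open).
Only numpy, scipy, OpenCV 4.12 (cv2) and the standard library are available. Lean on these libraries where they do the work, as an engineer would, in place of code of your own. Each camera call takes 0.05 s, during which the arm holds its last target. There are 200 camera calls.

## Task

Pick up the hand magnifier from the wooden spoon rest, carry it over the row of sockets in the middle of the counter and hold it over the flat measuring blade of the gauge rod, so that I can read its marks: lens level and centred on the blade, hovering about a finger's breadth (15 mm) above it without touching it, with the handle out to one side, square to the rod. Leave the rod and everything else on the counter as it is, and finish while still holding the magnifier there.

Things in the scene. Friction and masses are not known exactly. Their poses are not given: they have to be found in the camera images.
- magnifier: hand magnifier lying flat, loose, 190 mm long, 110 g. Round steel-rimmed glass lens, 80 mm across and 12 mm thick; straight round dark wooden handle 16 mm thick along its -x axis, from 60 to 150 mm from the lens centre. Origin: lens centre on the underside; z up out of the lens. The undersides of lens and handle lie in one plane. It balances about 50 mm from the lens centre, towards the handle
- lens (a point): centre of the magnifier's lens, on the underside of the 12 mm rim (same point and axes as magnifier)
- handle (a point): point on the axis of the magnifier's handle, 85 mm from the lens centre and 8 mm above the underside plane; a good place to grip, closing along the magnifier's y axis. On the spoon rest it lies 26 mm above the counter and the wooden stem below it is only 13 mm wide, so the fingers pass down on both sides of it
- spoon_rest: fixed wooden rest in the shape of a spoon, 240 mm long, lying on the counter: round bowl 108 mm across, its floor 18 mm above the counter, with a rim 26 mm high round the lens (open towards the stem); narrow stem 13 mm wide and 18 mm high under the magnifier's handle, along -x, with a 32 mm wide end disc 10 mm high. Origin: on the counter, 50 mm from the bowl's centre towards the stem; the bowl is at +x. Stands on the left or on the right half of the counter
- gauge_rod: aluminium dipstick-style gauge rod lying level and loose in its cradle, 270 mm long, 50 g: square shaft 8 mm thick; at the +x end a flat measuring blade 50 mm long, 16 mm wide and 4 mm thick with cross marks and a rounded end; at the -x end a flat pull ring 36 mm across. Origin: on the underside of the shaft, 85 mm from the blade's centre; x along the rod towards the blade. Its underside lies 40 mm above the counter
- blade (a point): centre of the upper face of the measuring blade, 46 mm above the counter; x along the rod, z up
- cradle: fixed light wooden cradle of the rod, base 110 x 60 mm and 12 mm thick, with two slotted blocks (40 mm wide, 47 mm high) 40 mm behind and 30 mm ahead of its origin along x. Origin: on the counter under the middle of the base. Stands on the other half of the counter from the spoon rest. The blade overhangs its front end; nothing under the blade
- socket_rail: fixed steel rail of six sockets standing upright in the middle of the counter, between spoon rest and cradle; 225 mm long along x, 36 mm wide, the tallest socket 80 mm high, at the +x end. Origin: on the counter under its middle
- canister: closed round blue plastic canister, 100 mm across, 148 mm high, in the middle of the counter, at the near end of the row of sockets; origin at the centre of its underside
- saucer: white ceramic saucer, 144 mm across, 20 mm high, holding three nuts; origin at the centre of its underside
- nut0: steel hexagon nut in the saucer, 30 mm across flats, 16 mm thick
- nut1: a like nut in the saucer
- nut2: a like nut in the saucer
- screwdriver: screwdriver lying on the right part of the counter, along its x axis, about 200 mm long, 26 mm thick; origin under its middle
- brush: brush lying on the left part of the counter, along its x axis, about 200 mm long; origin under its middle
- jar: closed glass jar with a steel lid, 68 mm across, 95 mm high, at the back; origin at the centre of its underside
Mind the look-alikes: they are no part of the job. Of the things that look like the brush, the larger one is meant. What is shaped like the spoon_rest but red is not meant.

How it is judged:
By the outcome, as a careful person would: the job done as asked, in the order asked, and still so for the second after the job is handed in, while the arm keeps its last pose, push and grip.
It also fails if it takes over 43 s, if anything falls off the work surface, if the arm or the gripper's body presses on something with over 40 N, if the wrist force passes 120 N, or if a joint passes its speed limit or range.

## Working session

There is one attempt and no reset: what is moved stays moved. The work goes in short steps, each a Python script; the robot and the scene stay as the last script left them, time stands still between calls to the robot, and variables do not carry over. Pictures are saved under pics/ and viewed, about 8 in all and at most 12, crops included, and the job is handed in when it is done.

```bash
mkdir -p pics; cat > h.py <<'E'
import numpy as np, cv2
from bench import robot
from scipy.spatial.transform import Rotation as R
import pickle
def snap(name,fn):
    d=robot.get_image(name); cv2.imwrite(f'pics/{fn}.png',d['img']); pickle.dump(d,open(f'pics/{fn}.pkl','wb')); return d
def load(fn): return pickle.load(open(f'pics/{fn}.pkl','rb'))
def rot(d):
    o=np.array(d['orientation'],float); return o if o.shape==(3,3) else R.from_euler('xyz',o).as_matrix()
def K(d):
    f=200/np.tan(np.radians(d['fovy'])/2); return np.array([[f,0,d['cx']],[0,f,d['cy']],[0,0,1.]]),np.array([d['k1'],0,0,0.])
def pix2w(d,uv,z):
    k,dist=K(d); s=cv2.undistortPoints(np.array(uv,float).reshape(-1,1,2),k,dist,None,None).reshape(-1,2)
    r=np.c_[s,np.ones(len(s))]@rot(d).T; e=np.array(d['eye'],float)
    return e+r*((np.atleast_1d(z)-e[2])/r[:,2])[:,None]
def w2pix(d,p):
    k,dist=K(d); M=rot(d).T; return cv2.projectPoints(np.array(p,float).reshape(-1,1,3),cv2.Rodrigues(M)[0],-M@np.array(d['eye'],float),k,dist)[0].reshape(-1,2)
E
python3 - <<'E'
from h import *
for n in('scene','side','wrist'):
    d=snap(n,n+'0'); print(n,{k:v for k,v in d.items() if k!='img'})
print(robot.current_t(),robot.current_eef_rot())
E
```

```text
scene {'fovy': 56.05908656124601, 'cx': 317.12650278364436, 'cy': 197.32017202004158, 'k1': -0.07274847268302038, 'eye': array([970.37164075, 690.35046416, 813.92203016]), 'orientation': array([-2.33298628,  0.00963168,  2.57502771])}
side {'fovy': 56.95996274189859, 'cx': 324.37267272352, 'cy': 195.76574247770236, 'k1': -0.017578316056224043, 'eye': array([  327.35587786, -1087.85138865,   805.10660969]), 'orientation': array([-2.15492255, -0.00499842, -0.184885  ])}
wrist {'fovy': 65.06477345736474, 'cx': 318.1763387612064, 'cy': 197.12596288047348, 'k1': -0.05225021587377298, 'eye': array([ 90.24057926, 548.43589816, 384.26500036]), 'orientation': array([2.85224541e+00, 7.92242104e-04, 1.26037737e+00])}
0.15 [-3.14024151e+00 -2.76935149e-04  2.83186562e+00]
```

View pics/scene0.png

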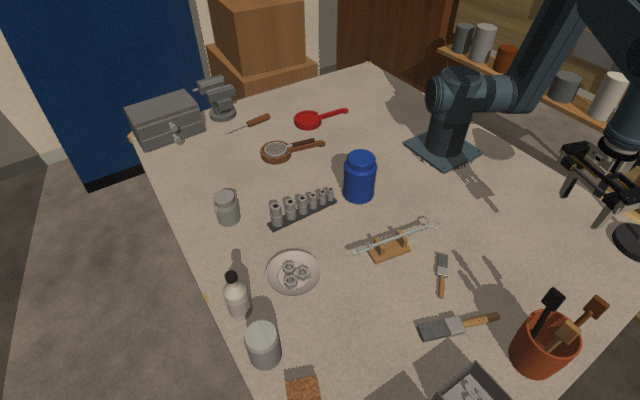

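View pics/side0.png

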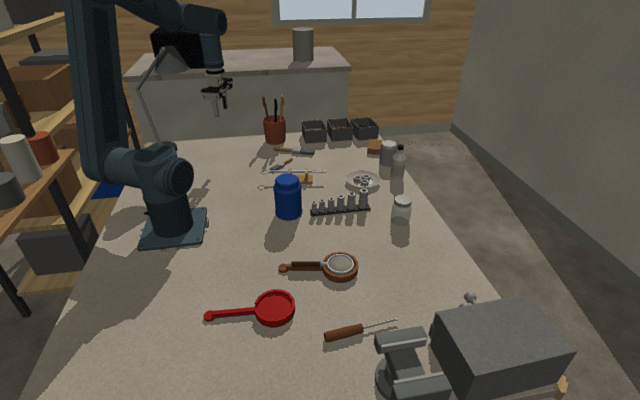

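The brown wooden spoon rest with the magnifier is at scene (277,151) and side (340,265). The red look-alike, at scene (308,120) and side (274,308), holds nothing, so it is not meant. The rod and cradle are at scene (390,240), with the blade end near (358,250). An enlarged crop will confirm this.

```bash
python3 - <<'E'
import cv2,numpy as np
a=cv2.imread('pics/scene0.png');b=cv2.imread('pics/side0.png')
c1=cv2.resize(a[125:175,250:340],None,fx=6,fy=6,interpolation=cv2.INTER_CUBIC)
c2=cv2.resize(a[205:275,345:445],None,fx=6,fy=6,interpolation=cv2.INTER_CUBIC)[:300*2]
cv2.imwrite('pics/c1.png',np.vstack([cv2.resize(c1,(450,250)),cv2.resize(c2,(450,315))]))
c=cv2.resize(b[245:290,270:370],None,fx=6,fy=6,interpolation=cv2.INTER_CUBIC)
d=cv2.resize(b[155:200,255:335],None,fx=6,fy=6,interpolation=cv2.INTER_CUBIC)
cv2.imwrite('pics/c2.png',np.vstack([c,np.pad(d,((0,0),(0,120),(0,0)))]))
E
```

```text
(no output)
```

View pics/c1.png

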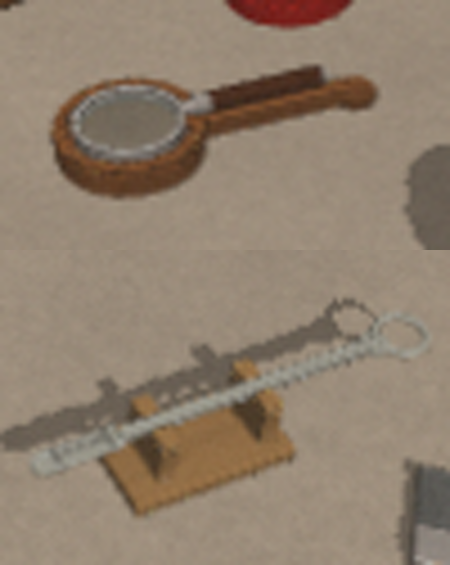

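View pics/c2.png

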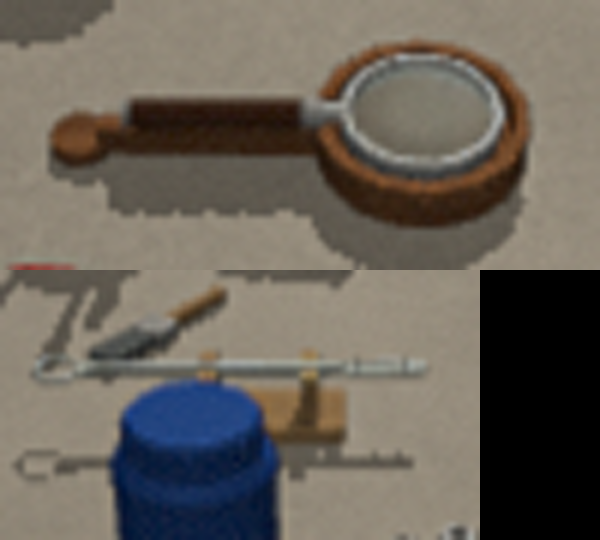

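```bash
python3 - <<'E'
from h import *
np.set_printoptions(precision=1,suppress=True)
for n,uv in(('scene0',[(276,149),(314.4,140),(292,145),(352.8,252.8),(434.6,223.9)]),('side0',[(340.8,263),(291.3,263.7),(320.5,263.7),(326.2,171.2),(264.5,171.5)])):
    d=load(n);P=pix2w(d,uv,[30,28,28,45,43]);print(n,P[:,:2].tolist())
    print('mag yaw',np.arctan2(*(P[0]-P[1])[[1,0]]),'rod yaw',np.arctan2(*(P[3]-P[4])[[1,0]]),'rod len',np.linalg.norm(P[3]-P[4]))
    print('canister',pix2w(d,[(360,158)] if n[1]=='c' else [(287,180)],148),'socket',pix2w(d,[(276,205),(331,190)] if n[1]=='c' else [(364,193),(316,204)],60))
E
```

```text
scene0 [[525.1607269084489, -292.34330922186643], [382.09575815284484, -266.8810499635357], [465.09753501853766, -284.6354943523336], [578.2343607431017, 230.8794893311769], [327.1807184013762, 272.8602007976533]]
mag yaw -0.17613263803713428 rod yaw -0.16568515290458982 rod len 254.54726765038853
canister [[409.6  27.2 148. ]] socket [[668.  -17.1  60. ]
 [501.2  16.   60. ]]
side0 [[528.0403299120185, -303.1101423050345], [382.2768926858932, -277.5722246660554], [468.1551372428021, -293.1313083091545], [583.9970778874616, 222.40523080621438], [331.5649296434097, 268.43437291971486]]
mag yaw -0.1734408047202265 rod yaw -0.18036111990788192 rod len 256.6021656003936
canister [[404.4   8.4 148. ]] socket [[686.4  11.7  60. ]
 [499.3 -27.4  60. ]]
```

```bash
python3 - <<'E'
from h import *
np.set_printoptions(precision=2,suppress=True)
my=-0.175; ry=-0.173
c=np.array([527,-298]);b=np.array([556.5,231])
h=c-85*np.array([np.cos(my),np.sin(my)])
for flip in(0,np.pi):
  print('pick',flip,robot.inverse_kinematics([*h,200],[np.pi,0,my+flip]))
  for s in(1,-1):
    y=ry+s*np.pi/2; g=b-85*np.array([np.cos(y),np.sin(y)])
    for z in (50,220): print(' place',s,g,robot.inverse_kinematics([*g,z],[np.pi,0,y+flip]))
E
```

```text
pick 0 [-0.78  0.23  1.62 -0.    1.29  0.97]
 place 1 [541.87 147.27] [ 0.07  0.45  1.72 -0.    0.98  0.24]
 place 1 [541.87 147.27] [ 0.07  0.28  1.5  -0.    1.36  0.24]
 place -1 [571.13 314.73] [ 0.33  0.58  1.47  0.    1.09 -2.64]
 place -1 [571.13 314.73] [ 0.33  0.44  1.26  0.    1.43 -2.64]
pick 3.141592653589793 [-0.78  0.23  1.62  0.    1.29 -2.18]
 place 1 [541.87 147.27] [ 0.07  0.45  1.72 -0.    0.98 -2.9 ]
 place 1 [541.87 147.27] [ 0.07  0.28  1.5   0.    1.36 -2.9 ]
 place -1 [571.13 314.73] [ 0.33  0.58  1.47 -0.    1.09  0.51]
 place -1 [571.13 314.73] [ 0.33  0.44  1.26 -0.    1.43  0.51]
```

```bash
python3 - <<'E'
from h import *
my=-0.175
h=np.array([527,-298])-85*np.array([np.cos(my),np.sin(my)])
robot.move_ptp([*h,210],[np.pi,0,my])
d=snap('wrist','w1'); print(robot.current_t(),d['eye'],robot.current_tcp_pos(),w2pix(d,[[527,-298,30],[*h,34]]))
E
```

```text
3.1917 [ 520.79746674 -295.81611431  376.37437907] [ 443.67452018 -282.54276706  210.02937276] [[319.51684894  97.70047782]
 [319.38478183 176.89131722]]
```

View pics/w1.png

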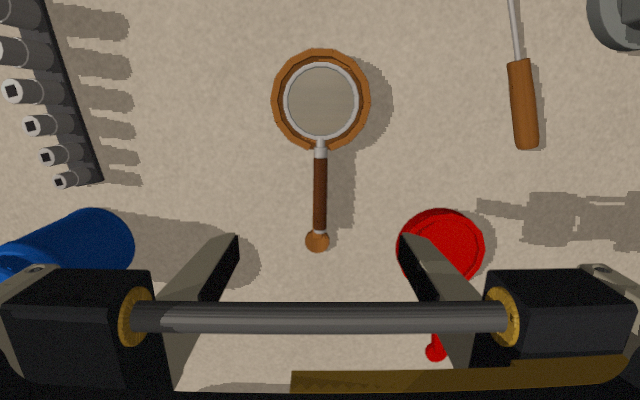

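The wrist view shows the lens centred at about (321,101). The handle runs from (320.5,158) to (319,231), as predicted.

```bash
python3 - <<'E'
from h import *
d=load('w1')
P=pix2w(d,[(321,101),(320.5,158),(319.3,229)],[30,34,34]);print(P)
v=P[0]-P[2];my=np.arctan2(v[1],v[0]);print('yaw',my, np.linalg.norm((P[0]-P[1])[:2]),np.linalg.norm(v[:2]))
u=np.array([np.cos(my),np.sin(my)])
h=P[0,:2]-85*u
# centre sideways on the handle midline
print('grip',h)
robot.move_linear([*h,60],[np.pi,0,my]); robot.move_linear([*h,7],speed=80)
robot.move_gripper(0); print(robot.current_gripper_width()*93, robot.current_contact_force())
robot.move_linear([*h,110],speed=100)
print(robot.current_t(),robot.current_contact_force(),robot.current_ft_torque(),robot.current_gripper_width()*93)
snap('wrist','w2');snap('side','s2')
np.save('pick.npy',[*h,my])
w=cv2.imread('pics/w2.png')[:, 120:520];s=cv2.resize(cv2.imread('pics/s2.png')[160:293,260:393],(400,400))
cv2.imwrite('pics/p2.png',np.hstack([w,s]))
E
```

```text
[[ 523.40643716 -298.96895176   30.        ]
 [ 464.04627059 -288.07525355   34.        ]
 [ 381.53352947 -272.29722581   34.        ]]
yaw -0.18582833332193774 60.35148744087888 144.3582450059661
grip [ 439.86983589 -283.26429488]
15.290527371900058 [-0.37775888 -0.11610876  0.22144277]
7.525 [ 0.37607037  0.46732682 -1.93390317] [0.03675841 0.21182787 0.0644868 ] 14.865048466856736
```

View pics/p2.png

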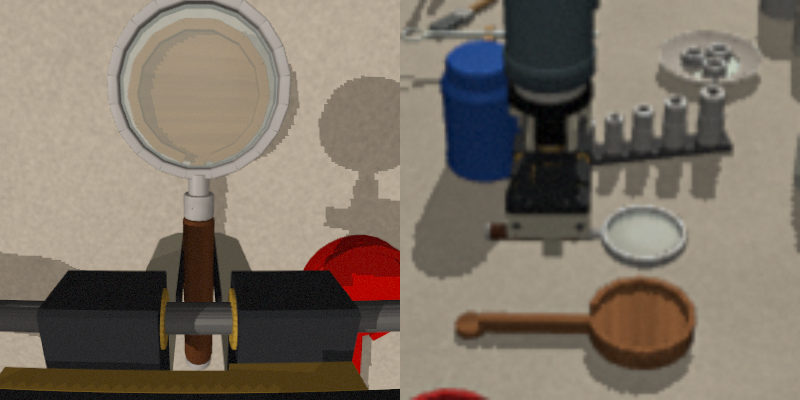

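The magnifier is held, straight in line with the tool: lens at about (319,88) in the wrist frame, and the rest is empty. Next I carry it over the sockets and stop offset along the rod, so the wrist camera can see the blade beside the lens.

```bash
python3 - <<'E'
from h import *
h=np.load('pick.npy'); ry=-0.173
robot.move_linear([h[0],h[1],220],speed=200)
y=ry+np.pi/2; b=np.array([556.5,231])
r=np.array([np.cos(ry),np.sin(ry)]);u=np.array([np.cos(y),np.sin(y)])
robot.move_ptp([*(b-85*u+130*r),220],[np.pi,0,y])
d=snap('wrist','w3');snap('scene','sc3'); print(robot.current_t(),robot.current_tcp_pos(),w2pix(d,[[*b,46]]))
E
```

```text
10.1333 [670.04193179 123.25563335 220.19100625] [[195.16906153  98.9586853 ]]
```

View pics/w3.png

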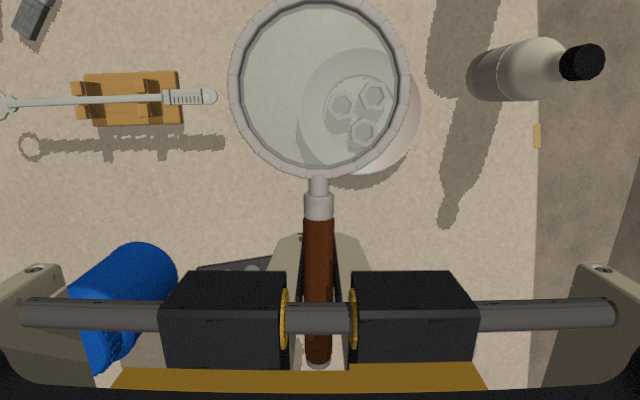

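The blade runs from its start at (163,98) to the tip at (217,96). The rod's ring is at about (4,105). Next I compute the positions and overlay the nominal lens rim to check the tilt in the hand.

```bash
python3 - <<'E'
from h import *
d=load('w3')
P=pix2w(d,[(217,96.5),(163,98),(5,104.5)],[46,46,43]);print(P)
v=P[0]-P[2];ry=np.arctan2(v[1],v[0]);print('rod yaw',ry,np.linalg.norm(v),'blade c',P[0,:2]-25*np.array([np.cos(ry),np.sin(ry)]))
# tool pose at w3
tcp=np.array([670.04,123.26,220.19]);y=-0.173+np.pi/2;Rz=R.from_euler('z',y).as_matrix()
img=cv2.resize(d['img'],None,fx=2.5,fy=2.5,interpolation=cv2.INTER_CUBIC)
t=np.linspace(0,2*np.pi,200)
def ring(th,z,r=40): # th: pitch, nose-down positive
    p=np.c_[85+r*np.cos(t),r*np.sin(t),np.full(200,z-8)]@R.from_euler('y',th).as_matrix().T
    return w2pix(d,tcp+[0,0,19]+p@Rz.T)
for th,c in((0,(0,255,0)),(0.06,(0,0,255))):
    for z in(0,12): 
        q=ring(th,z); cv2.polylines(img,[np.round((q+.5)*2.5).astype(int)],True,c,1); print(th,z,q.min(0),q.max(0))
cv2.imwrite('pics/o3.png',img[:500,500:1100])
E
```

```text
[[579.89135697 229.08425206  46.        ]
 [522.90157404 238.46981764  46.        ]
 [339.14806452 269.17689756  43.        ]]
rod yaw -0.16502243097772096 244.0773506129302 blade c [555.2309902  233.19111349]
0 0 [2.36518926e+02 1.50855328e-01] [405.58993831 176.29352671]
0 12 [229.63433188  -9.14833048] [412.94579308 181.96460049]
0.06 0 [239.27253884   6.8657964 ] [402.65387955 176.20074084]
0.06 12 [232.7653504   -3.18920404] [409.60077604 180.28592392]
```

View pics/o3.png

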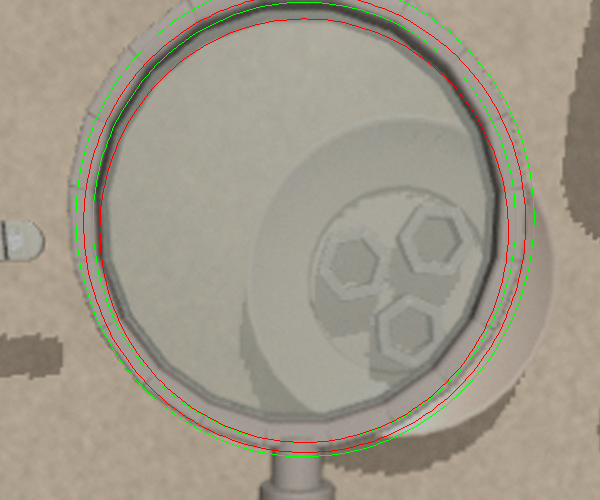

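The rim matches the level model to within about 2 px, roughly 1° and 1 mm. The blade centre is near (555.5,232.5) with rod yaw about -0.167. Next I move over it and descend with a margin, then check.

```bash
python3 - <<'E'
from h import *
ry=-0.167; y=ry+np.pi/2; b=np.array([555.5,232.5]); u=np.array([np.cos(y),np.sin(y)])
g=b-85*u
robot.move_linear([*g,220],[np.pi,0,y],speed=150)
robot.move_linear([*g,56],speed=80,f_stop=6)
robot.sleep(0.3)
tcp=np.array(robot.current_tcp_pos());print(robot.current_t(),tcp,g,robot.current_eef_rot(),robot.current_contact_force())
for n in('wrist','scene','side'): snap(n,n+'4')
w=cv2.resize(cv2.imread('pics/wrist4.png')[0:200,200:440],(480,400),interpolation=cv2.INTER_CUBIC)
s=cv2.resize(cv2.imread('pics/scene4.png')[195:285,320:440],(400,300),interpolation=cv2.INTER_CUBIC)
e=cv2.resize(cv2.imread('pics/side4.png')[135:195,270:370],(400,240),interpolation=cv2.INTER_CUBIC)
c=np.zeros((540,880,3),np.uint8);c[:400,:480]=w;c[:300,480:]=s;c[300:540,480:]=e
cv2.imwrite('pics/p4.png',c[:,:])
E
python3 -c "
import cv2;a=cv2.imread('pics/p4.png');cv2.imwrite('pics/p4.png',cv2.resize(a,(800,491)))"
```

```text
13.6583 [541.41384355 148.69496857  56.10102314] [541.37088878 148.68253036] [ 3.14143583e+00 -3.95385250e-05  1.40381108e+00] [-0.07316464 -0.21833641 -0.86526143]
```

View pics/p4.png

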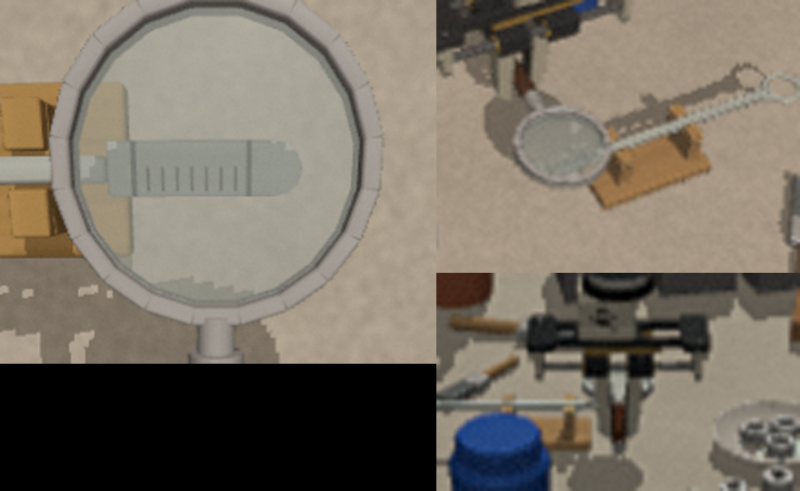

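```bash
python3 - <<'E'
from h import *
np.set_printoptions(precision=2,suppress=True)
d=load('wrist4');s=2*800/880
uv=np.array([(302,168),(275,168),(248,168),(192,168),(132,168),(107,168),(192,140),(192,195),(192,168)])/s+[200,0]
P=pix2w(d,uv,46);ry=-0.167;r=np.array([np.cos(ry),np.sin(ry)]);n=np.array([-r[1],r[0]])
b=np.array([555.5,232.5]);print(np.c_[(P[:,:2]-b)@r,(P[:,:2]-b)@n])
# lens centre from its rim extremes in image: left,right outer edge
g=d['img']; tcp=np.array([541.41,148.69,56.10]);y=ry+np.pi/2;u=np.array([np.cos(y),np.sin(y)])
L=tcp[:2]+85*u
t=np.linspace(0,2*np.pi,400)
for z in(67,79): 
    q=w2pix(d,np.c_[L+40*np.c_[np.cos(t),np.sin(t)],np.full(400,z)]);print(z,(q.min(0)-[200,0])*s,(q.max(0)-[200,0])*s)
print(w2pix(d,[[*b,46]]))
a=np.concatenate([cv2.resize(g[70:120,220:420],(800,200),interpolation=cv2.INTER_CUBIC),cv2.resize(load('side4')['img'][140:190,285:365],(800,400),interpolation=cv2.INTER_CUBIC)[:,:]])
cv2.imwrite('pics/b4.png',np.vstack([a]))
E
```

```text
[[ 24.36   1.24]
 [ 16.37   1.21]
 [  8.38   1.2 ]
 [ -8.15   1.2 ]
 [-25.9    1.27]
 [-33.31   1.32]
 [ -8.07   9.05]
 [ -8.24  -6.54]
 [ -8.15   1.2 ]]
67 [66.98  0.14] [373.74 319.78]
79 [ 54.54 -16.77] [387.1  329.98]
[[320.78  94.71]]
```

View pics/b4.png

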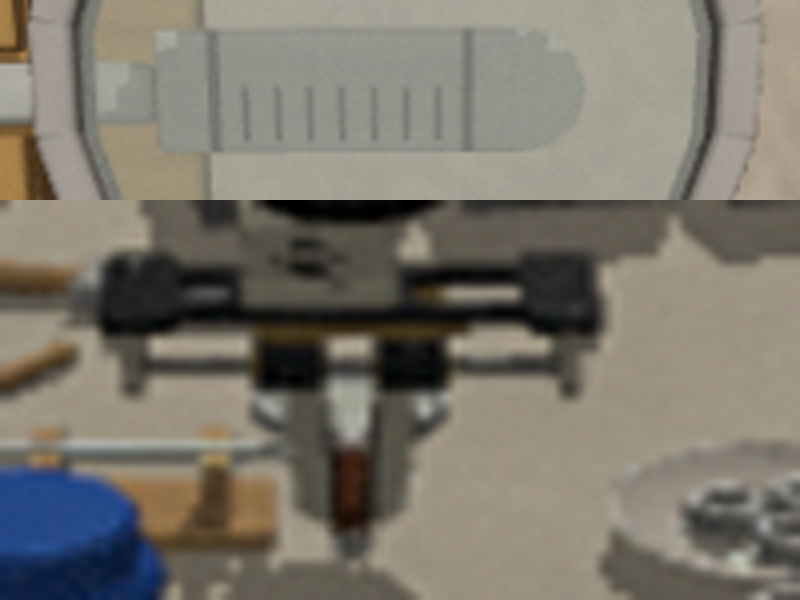

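Blade in the enlarged view: box from 157 to 525, plus a rounded cap to 585. The limit lines at 213 and 467 and the marks are symmetric about 341, so the blade centre lies about 7 mm further toward the ring than I assumed. The blade edges are horizontal in the image, so the yaw is square. I shift and lower to the final height.

```bash
python3 - <<'E'
from h import *
ry=-0.167; y=ry+np.pi/2; r=np.array([np.cos(ry),np.sin(ry)]);u=np.array([np.cos(y),np.sin(y)])
b=np.array([555.5,232.5])-7.1*r+0.3*u; g=b-85*u
robot.move_linear([*g,56],[np.pi,0,y],speed=30)
robot.move_linear([*g,50],speed=20,f_stop=5)
robot.sleep(0.5)
print(robot.current_t(),np.array(robot.current_tcp_pos())-[*g,50],robot.current_contact_force(),robot.current_gripper_width()*93)
for n in('wrist','scene'): d=snap(n,n+'5')
d=load('wrist5'); t=np.linspace(0,2*np.pi,400)
q=w2pix(d,np.c_[b+40*np.c_[np.cos(t),np.sin(t)],np.full(400,73)])
print('rim top predicted u,v (x2.5, u-500)',q.min(0)*2.5-[500,0],q.max(0)*2.5-[500,0])
w=cv2.resize(d['img'],None,fx=2.5,fy=2.5,interpolation=cv2.INTER_CUBIC)[:500,500:1100]
s=cv2.resize(cv2.imread('pics/scene5.png')[200:300,340:380+0],(200,500),interpolation=cv2.INTER_CUBIC)
cv2.imwrite('pics/p5.png',np.hstack([w,s]))
E
```

```text
15.1417 [0.02143429 0.00780962 0.08024022] [ 1.06973204  0.91830976 -1.45775517] 15.04799091389736
rim top predicted u,v (x2.5, u-500) [ 74.85140134 -23.14617742] [532.31942759 453.83760589]
```

View pics/p5.png

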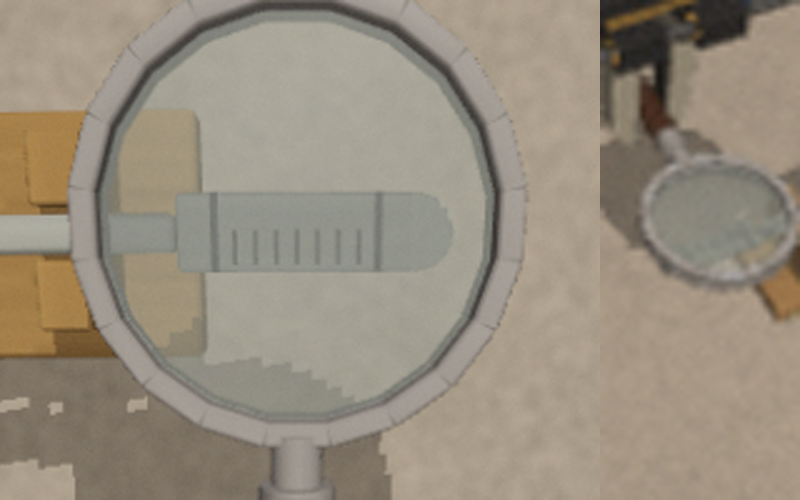

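```bash
python3 - <<'E'
from h import *
d=load('wrist5'); ry=-0.167;r=np.array([np.cos(ry),np.sin(ry)]);u=np.array([-r[1],r[0]])
b=np.array([555.5,232.5])-7.1*r+0.3*u
p=pix2w(d,[((297+500)/2.5,231/2.5)],46)[0,:2]-b; print('blade vs commanded lens',p@r,p@u)
print(robot.current_contact_force(),robot.current_t()); robot.hand_in()
E
```

```text
blade vs commanded lens -1.109572509538059 0.9714626622947603
[-0.35383174  0.3797227  -1.10587662] 15.2417
the job is handed in; nothing more can be done
```

The magnifier is now held over the gauge rod's blade, and I have handed the job in; it took about 15.2 s of the 43 s allowed. I gripped it by the handle on the wooden spoon rest and carried it over the sockets. The handle points towards the sockets, square to the rod.

**Last checks**
- **Centring:** in the last wrist picture the lens rim and the blade's marks share a centre to about 0.5 px along the rod. Across the rod they agree to about 1 mm. Against the commanded position the blade reads about 1 mm off on both axes. The rim shows much the same offset, so the two largely cancel.
- **Height:** the commanded gap is 15 mm, and the arm reached it to within 0.1 mm. I did not measure the gap itself; it rests on the given heights and the handle not slipping.
- **Level:** the rim's size in the picture matches a level lens to about 1°, as far as the camera calibration allows.
- **Contact:** the force on the tool is only about the magnifier's own weight, so nothing seems to be touching. The rod and cradle look unmoved in the wrist picture. I did not recheck the other items.

**What disagreed**
- **Blade length:** the blade looked about 58 mm long rather than 50 mm, which fits a 50 mm flat part plus its rounded end. I centred on the 50 mm part, where the marks are symmetric, about 7 mm from my first estimate.
- **Rod direction:** readings ranged from -0.165 to -0.180 rad; I used -0.167.

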